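# Press a round flask into its sprung cradle and hold it down

### The arm

A 6-joint arm with a two-finger parallel gripper is mounted at the origin on a cart in front of the work surface, level with it; the furniture and walls round the work are solid. World frame = base frame: x ahead of the robot, y to its left, z up, the work surface at z = 0. Lengths are in m, angles in degrees, forces in N, time in s.
With the tool pointing down it reaches from about 0.375 to 0.9 m from the base axis. Payload 3.1 kg.
Tool frame: the origin (TCP) lies at the very end of the fingers, on their centre line; the grasp point (between the pads) lies 19 mm behind it; z points along the fingers, y is the line along which they close (so a half turn about z gives the same grasp; the last joint's range is limited). The gripper opens to 87 mm and grips with 3 to 60 N. Pads are 19 mm wide; open, the fingers measure 117 mm over their backs; the gripper's body (75 mm by 190 mm) begins 51 mm behind the grasp point.
Start: joints at [56.981, 30.224, 82.088, -0, 67.689, -10.227], TCP at [0.242, 0.576, 0.223] pointing down, gripper open.
Joint ranges: [-176.69, 176.69], [-43.24, 126.21], [12.49, 139.97], [-82, 262], [0, 151.66], [-163.58, 163.58]. Speed limits (degrees/s): [159.86, 159.86, 180, 180, 180, 180].

### API

Orientations are given as a 3x3 rotation matrix whose columns are the frame's x, y, z axes.
In Python, from rig import bot, imaging gives the robot as it stands.
- The arm moves only by the tool drive_tool, never from a script. Its argument "deltas" is text: rows parted by semicolons, each of 5 numbers parted by spaces: the finger opening in mm, from 0 to 87, then the shift along the world's x, y, z in mm, then the turn about the world's z in rad. In form: jaw dx dy dz twist; .... A call has 1 to 12 rows; each row is the pose to reach, as a shift and turn from the pose commanded when the call began; what a row does not reach only later rows make up. A row lasts 1/10 s, in which the tool goes at most 50 mm and 8.59 degrees, less where a joint would pass 70% of its speed; a pose out of reach is approached as far as the arm can. A call with a gripper value outside its range is refused whole. The fingers move at their own pace and stop on an object; the grip force is fixed at half the most. Time passes only in rows, so rows that repeat a pose let the fingers close. It gives the time, the measured TCP pose, the force, the opening and the grip force at its end, in the units of the state.
- bot.read_state(): the state, without advancing time (a new reading comes with each control period).
- imaging.capture(name): name is "scene" or "top" or "wrist"; returns the picture (400x640x3 uint8, red, green, blue); there is no depth.
- imaging.camera_model(name): a dict with "fx", "fy", "cx", "cy" (pixels), "T" (4x4, takes a point from camera to world coordinates). Camera axes: x right, y down, z forward; pixel columns grow to the right and rows downward; lengths in m; the calibration is good to about 2 mm. A picture is of the moment at which its call begins: read the wrist's pose just before it. camera_model takes no time and is no camera call; for the wrist camera it gives the pose at the moment of the call.
- bot.hand_in(): hands the job in; it is judged then, once.
The state is a dict: "time_s": time; "joint_positions": joint angles; "qvel": joint speeds; "tau": joint torques, N m; "position": TCP position; "tcp_rot": TCP orientation; "force": force on the tool from outside, world axes, zero at the start; "moment": the same for the moment, N m; "opening": opening from 0.0 (shut) to 1.0 (fully open); "grasp_force": force on a finger pad.
Only numpy, scipy, OpenCV 4.12 (cv2) and the standard library are available. Lean on these libraries where they do the work, as an engineer would, in place of code of your own. Each camera call takes 0.05 s, during which the arm holds its last target. There are 200 camera calls.

### The job

Slide the transport lock of the sprung flask holder all the way to its end stop so that its arm clears the ring, then set the round-bodied flask (not the conical one) upright in the ring and press it down until the sprung ring is fully down at its stop. Press through the flask only, and finish still holding the flask pressed down there, so that I can fit the neck clamp. Leave the beaker, the timer and the conical flask where they are.

Things in the scene. Friction and masses are not known exactly. Their poses are not given: they have to be found in the camera images.
- dock: The flask holder's fixed aluminium base, a plate 114 x 114 mm, top 22 mm above the worktop, fixed to the worktop. Origin: on the worktop, vertically under the centre of the ring. The plate spans x -74 to +40 mm and y -42 to +72 mm in its own axes; z is up. Its yaw lies within 0.25 rad of the world axes.
- seat (a point): Centre of the sprung steel ring, in the plane of its top edge, 60 mm above the worktop when the ring is up; it moves with the ring. Ring: outer diameter 76 mm, hole 48 mm, 10 mm thick, on three spring-loaded legs. The round flask seated in it sinks with its underside 7 to 8 mm below this point.
- cradle (a joint): Travel of the ring, m: 0 = up (spring), 0.014 = fully down at its stop. Pressing needs about 3.5 N to start and 8.5 N at the stop; it springs back up when released and the flask's weight alone does not move it.
- lock (a joint): Travel of the transport lock, m: it slides along the dock's +y axis (to the left seen from the robot). 0 to 0.012 at the start, its flat arm then lying across the ring; 0.052 = open, at its end stop, arm beside the ring. About 2 N of friction; it stays where it is left.
- lock_grip (a point): Point to grip on the lock: centre of its upright grey plastic fin, at 93 mm above the worktop. The fin is 14 mm thick along the dock's y (pinch it across that), 28 mm along the dock's x, free on both sides; its top is at 110 mm. At the lock's zero it lies 56 mm from the ring's centre towards the robot (dock -x) and moves with the lock. The steel arm (14 mm wide, top at 69 mm) runs from the fin towards dock +x over the ring.
- round_flask: Loose clear glass flask with a ball-shaped body 62 mm in diameter, small flat bottom 30 mm across, and a straight neck 24 mm in diameter from 55 to 106 mm height, with a 29 mm lip on top, 110 mm tall in all, 0.07 to 0.14 kg. Stands upright. Origin: centre of its underside, z up along the neck. Take it by the neck.
- conical_flask: Loose conical glass flask, base diameter 68 mm, 119 mm tall; bystander that may have changed places with the round flask. Origin: centre of its underside.
- beaker: Loose small glass beaker, diameter 52 mm, 60 mm tall; bystander. Origin: centre of its underside.
- timer: Loose flat timer, 64 x 64 x 20 mm; bystander. Origin: centre of its underside.
- pull_cord: Taut fixed cord of the room, 6 mm thick, slanting through the space left of the work; keep the arm off it (pass inside it near the base, or below). A square upright post of the bench frame, 40 x 80 mm, stands at x 0.58 to 0.62, y -0.54 to -0.46 m, 1.5 m tall. It runs, in world coordinates, nearly straight through (0.66, 0.04, 0.04), (0.57, 0.09, 0.16), (0.44, 0.18, 0.45), (0.35, 0.25, 0.66), (0.28, 0.31, 0.92), (0.22, 0.39, 1.20) m. Its origin means nothing.
There are look-alikes about, which are no part of the job. What is shaped like the round_flask but purple is not meant.

How it is judged (in metres and radians):
On the way, in this order (a step that is already met when the one before it is completed fails the run):
1. the transport lock is slid to its end stop (value of joint lock above 0.048 m), for 0.2 s.
2. the round flask sits in the ring and the ring is pressed down (horizontal distance between round_flask and seat below 0.006 m and value of joint cradle above 0.011 m), for 0.2 s.
At the end, for the whole second after the job is handed in: Lock within 4 mm of its open stop; round flask in the ring, centred within 6 mm, underside at least 3 mm below the ring top, upright within 0.15 rad, at rest; ring within 3 mm of its lower stop, pressed by the flask (over 3 N), fingers still on the flask (over 2 N), robot not touching the ring (all of step 2 and value of joint lock above 0.048 m and z of round_flask in the frame of seat below -0.003 m and angle between round_flask's own z axis and vertical below 0.15 rad and linear speed of round_flask below 0.02 m/s and contact force between round_flask and cradle above 3 N and contact force between the fingers and round_flask above 2 N and contact force between each of the arm, the fingers and cradle below 1 N); the arm keeps its last pose, push and grip.
It fails at once if conical flask disturbed (moved over 30 mm) (distance of conical_flask from where it was at the start of the episode above 0.03 m).
It fails at once if beaker disturbed (moved over 30 mm) (distance of beaker from where it was at the start of the episode above 0.03 m).
It fails at once if timer disturbed (moved over 30 mm) (distance of timer from where it was at the start of the episode above 0.03 m).
It fails at once if the round flask is tipped over (beyond 0.7 rad) (angle between round_flask's own z axis and vertical above 0.7 rad).
It also fails if it takes over 54 s, if anything falls off the work surface, if the arm or the gripper's body presses on something with over 40 N, if the wrist force passes 120 N, or if a joint passes its speed limit or range.

## Working session

There is one attempt and no reset: what is moved stays moved. The work goes in short steps, Python scripts to look and compute and a tool call to move; the robot and the scene stay as the last step left them, time stands still between calls to the robot, and variables do not carry over. Pictures are saved under pics/ and viewed, at most 10 in all, crops included, and the job is handed in when it is done.

Besides the shell and the picture viewer there is one more tool, called after "Request:" by a JSON object that holds its "op" and its "data", one argument or row to a line. drive_tool: Moves the arm, as the interface text tells. Its arguments: {"type":"object","properties":{"deltas":{"type":"string"}},"required":["deltas"]}

```bash
mkdir -p pics; cat > h.py <<'E'
import numpy as np, cv2
from rig import bot, imaging
def ray(m,u,v,z):
    T=np.array(m["T"]); d=T[:3,:3]@np.array([(u-m["cx"])/m["fx"],(v-m["cy"])/m["fy"],1]); o=T[:3,3]
    return o+d*(z-o[2])/d[2]
def proj(m,p):
    T=np.array(m["T"]); q=T[:3,:3].T@(np.array(p)-T[:3,3]); return np.array([m["fx"]*q[0]/q[2]+m["cx"],m["fy"]*q[1]/q[2]+m["cy"]])
def snap(n,f):
    im=imaging.capture(n)[:,:,::-1].copy(); cv2.imwrite(f"pics/{f}.png",im); return im
E
python3 - <<'E'
from h import *
for n in("top","scene"):
    snap(n,n+"0"); m=imaging.camera_model(n); print(n,m["fx"],np.round(m["T"],3))
s=bot.read_state(); print(s["time_s"],s["position"],np.round(s["tcp_rot"],2),s["opening"])
E
```

```text
top 392.7952363224031 [[ 0.004 -0.985  0.172  0.235]
 [-1.    -0.003  0.01  -0.043]
 [-0.009 -0.172 -0.985  1.221]
 [ 0.     0.     0.     1.   ]]
scene 453.1819893958611 [[ 0.856 -0.332  0.396 -0.041]
 [-0.517 -0.562  0.646 -0.865]
 [ 0.008 -0.758 -0.653  0.907]
 [ 0.     0.     0.     1.   ]]
0.1 [0.24172129 0.57565708 0.22167814] [[-0.92  0.39 -0.  ]
 [ 0.39  0.92 -0.  ]
 [ 0.   -0.   -1.  ]] 0.9973035123473327
```

View pics/top0.png

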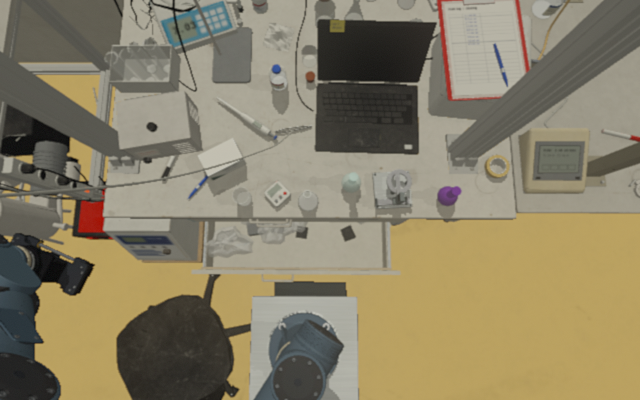

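View pics/scene0.png

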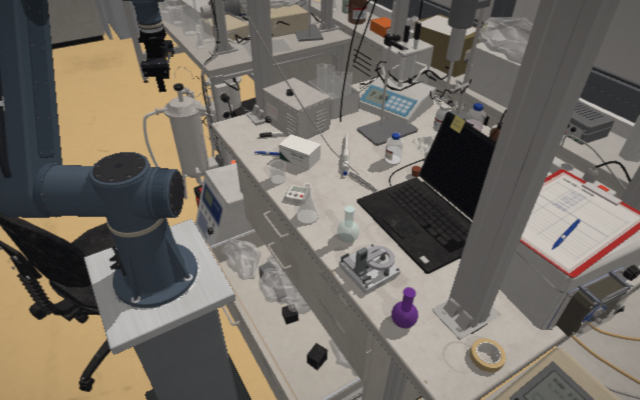

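The top view shows, from left to right, a beaker (243,197), timer (277,193), conical flask (308,200), pale ball-shaped flask (351,183), the dock (393,188) and a purple flask (448,196). The purple one is excluded, so the pale one at (351,183) is the round flask; I'll confirm that in an enlarged crop.

```bash
python3 - <<'E'
import cv2,numpy as np
a=cv2.imread("pics/top0.png")[160:220,330:430]; b=cv2.imread("pics/scene0.png")[195:300,285:425]
a=cv2.resize(a,None,fx=6,fy=6,interpolation=cv2.INTER_CUBIC); b=cv2.resize(b,None,fx=5.5,fy=5.5,interpolation=cv2.INTER_CUBIC)
cv2.imwrite("pics/ct.png",a);cv2.imwrite("pics/cs.png",b)
E
```

```text
(no output)
```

View pics/ct.png

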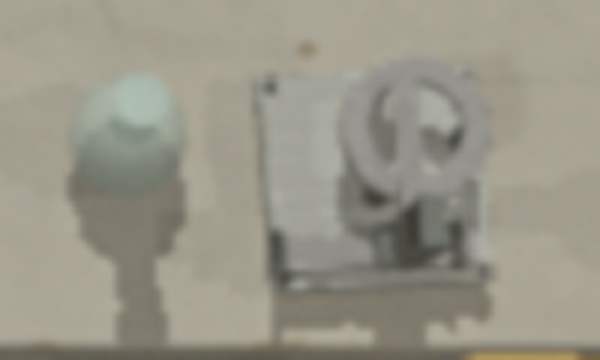

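View pics/cs.png

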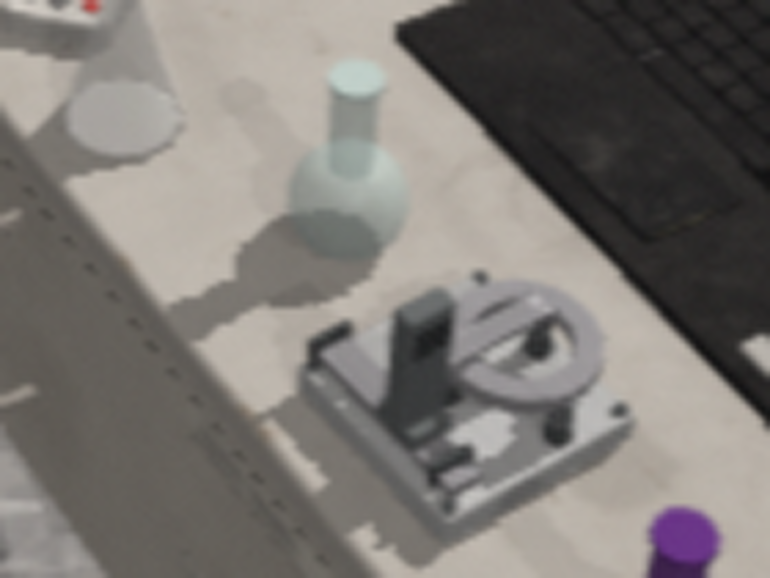

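The crops confirm it. The pale flask with the ball body and straight neck (lip in scene crop (357,80)) is the round flask. The one at scene crop (125,100) is conical, and the purple look-alike is at the lower right. The lock's fin top is at (428,302), with its arm lying across the ring.

```bash
python3 - <<'E'
from h import *
t=imaging.camera_model("top"); s=imaging.camera_model("scene")
T=lambda x,y,z: ray(t,330+x/6-.4,160+y/6-.4,z)[:2].round(4)
S=lambda x,y,z: ray(s,285+x/5.5-.4,195+y/5.5-.4,z)[:2].round(4)
print("flask top-cam lip/body",T(142,98,.11),T(128,133,.031)," scene",S(357,80,.11),S(349,198,.031))
print("ring",T(416,127,.06),S(525,343,.058))
print("fin",S(428,302,.11))
c=[T(258,78,.022),T(275,270,.022),T(490,262,.022)];print("corners",c)
print("scene corners",S(303,372,.022),S(447,520,.022),S(632,418,.022),S(480,272,.022))
for n,u,v,z in(("con",308,194,.119),("beak",243,197,.03),("timer",277,194,.02)):print(n,ray(t,u,v,z)[:2].round(3))
E
```

```text
flask top-cam lip/body [ 0.498  -0.1437] [ 0.4982 -0.1434]  scene [ 0.496  -0.1444] [ 0.4959 -0.1447]
ring [ 0.4952 -0.2858] [ 0.4957 -0.2866]
fin [ 0.4409 -0.2811]
corners [array([ 0.5297, -0.2123]), array([ 0.4282, -0.2189]), array([ 0.4327, -0.3295])]
scene corners [ 0.4174 -0.2233] [ 0.4248 -0.3292] [ 0.533  -0.3249] [ 0.5278 -0.2132]
con [ 0.443 -0.013]
beak [0.45 0.19]
timer [0.461 0.086]
```

Estimates from the two cameras agree to 1–2 mm:

| Item | Position (m) |
|---|---|
| Ring centre | (0.4955, -0.286) |
| Dock yaw | about 0.065 rad |
| Fin | (0.441, -0.281), so the lock is at about 9 mm |
| Round flask | (0.497, -0.144) |

I'll retract first and pass inside the cord near the base.

Request:
{"op": "drive_tool", "data": {
  "deltas": "60 -15 -40 0 0; 60 -31 -82 -5 0.08; 60 -46 -123 -10 0.16; 60 -62 -164 -20 0.24; 60 -72 -195 -30 0.32; 60 -62 -220 -40 0.4; 60 -42 -250 -50 0.466; 60 -20 -275 -60 0.466; 60 -20 -275 -60 0.466"
}}

```text
time_s: 1.0
position: [0.2232, 0.2989, 0.1617]
tcp_rot: [[-0.998, -0.063, -0.002], [-0.063, 0.998, -0.002], [0.002, -0.002, -1.0]]
force: [0.4, 0.4, 0.5]
opening: 0.694
grasp_force: 0.0
```

```bash
python3 - <<'E'
from h import *
s=bot.read_state(); print(s["time_s"],s["position"],np.round(s["joint_positions"],1),s["force"],np.round(s["tcp_rot"],2).tolist())
snap("top","top1")
w=imaging.camera_model("wrist");R=np.array(s["tcp_rot"]);T=np.array(w["T"]);print((R.T@(T[:3,3]-s["position"])).round(3),(R.T@T[:3,:3]).round(2).tolist(),w["fx"])
E
```

```text
1.0 [0.22322182 0.29885056 0.16171425] [ 3.600e+01  1.770e+01  1.202e+02 -1.000e-01  4.220e+01 -5.760e+01] [0.36472748 0.37487428 0.52279933] [[-1.0, -0.06, -0.0], [-0.06, 1.0, -0.0], [0.0, -0.0, -1.0]]
[ 0.066 -0.    -0.162] [[-0.0, -0.97, -0.24], [1.0, -0.0, 0.0], [-0.0, -0.24, 0.97]] 291.15396645726935
```

Request:
{"op": "drive_tool", "data": {
  "deltas": "60 35 -22 0 0; 60 66 -55 0 0; 60 95 -92 0 0; 60 120 -133 0 0; 60 140 -177 0 0; 60 152 -224 0 0; 60 160 -271 0 0; 60 162 -318 0 0; 60 160 -365 0 0; 60 158 -412 0 0; 60 166 -456 0 0; 60 178 -500 0 0"
}}

```text
time_s: 2.25
position: [0.4001, -0.1996, 0.1628]
tcp_rot: [[-0.998, -0.068, -0.0], [-0.068, 0.998, 0.001], [0.0, 0.001, -1.0]]
force: [1.5, -0.0, 0.0]
opening: 0.688
grasp_force: 0.0
```

Request:
{"op": "drive_tool", "data": {
  "deltas": "60 20 -40 0 0; 60 40 -80 0 0; 60 40 -80 0 0; 60 40 -80 0 0"
}}

```text
time_s: 2.65
position: [0.4408, -0.2785, 0.1623]
tcp_rot: [[-0.998, -0.068, -0.0], [-0.068, 0.998, 0.001], [0.0, 0.001, -1.0]]
force: [-0.3, 0.8, -0.0]
opening: 0.692
grasp_force: 0.0
```

```bash
python3 - <<'E'
from h import *
import json
s=bot.read_state(); print(s["position"]); w=imaging.camera_model("wrist"); snap("wrist","w1")
json.dump({k:np.array(v).tolist() for k,v in w.items()},open("w1.json","w"))
for n,p in(("ring",(.4955,-.286,.06)),("fin",(.441,-.281,.11)),("flask",(.497,-.144,.11))):print(n,proj(w,p).round())
E
```

```text
[ 0.44079817 -0.27849963  0.16233249]
ring [310. 255.]
fin [318. 217.]
flask [480. 293.]
```

View pics/w1.png

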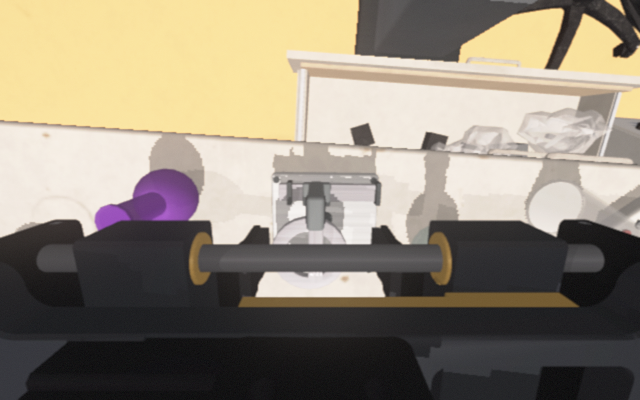

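The wrist view shows the dock with its fin near (316,200) between the fingers, and the ring at about (310,250), partly hidden. I'll enlarge it.

```bash
python3 - <<'E'
import cv2
a=cv2.imread("pics/w1.png")[165:300,250:400]; cv2.imwrite("pics/w1c.png",cv2.resize(a,None,fx=4.4,fy=4.4,interpolation=cv2.INTER_CUBIC))
E
```

```text
(no output)
```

View pics/w1c.png

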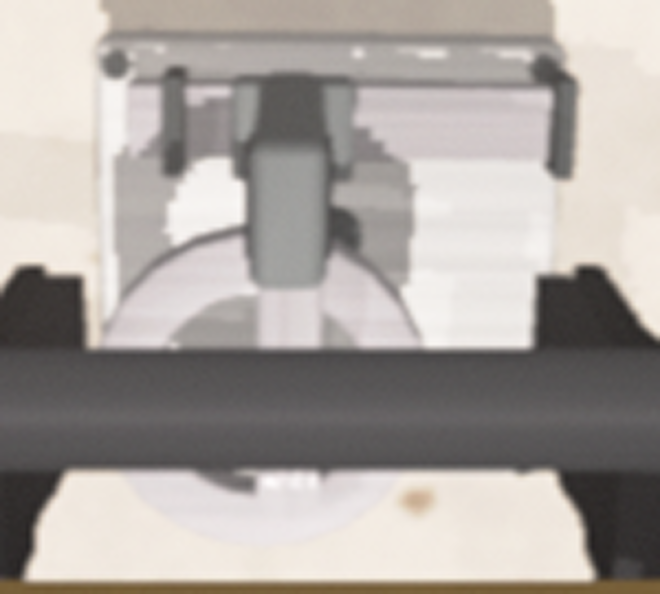

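The fin top spans crop x 250–328, y 145–287, so its centre is at pixel (315.7,213.9). The dock's edges run square to the tool, so the yaw is about right.

```bash
python3 - <<'E'
from h import *
import json
w=json.load(open("w1.json")); P=lambda x,y,z: ray(w,250+x/4.4-.4,165+y/4.4-.4,z)[:3].round(4)
print("fin",P(289,215,.11),P(250,215,.11),P(328,215,.11))
print("ring far edge",P(262,545,.06),"near",P(255,222,.06),"L/R at 340",P(103,340,.06),P(422,340,.06))
print("plate back corners",P(100,52,.022),P(560,52,.022))
E
```

```text
fin [ 0.4382 -0.2834  0.11  ] [ 0.4387 -0.2902  0.11  ] [ 0.4378 -0.2767  0.11  ]
ring far edge [ 0.5317 -0.2844  0.06  ] near [ 0.4549 -0.2904  0.06  ] L/R at 340 [ 0.4841 -0.3222  0.06  ] [ 0.4794 -0.2522  0.06  ]
plate back corners [ 0.4267 -0.3304  0.022 ] [ 0.4193 -0.2214  0.022 ]
```

Request:
{"op": "drive_tool", "data": {
  "deltas": "60 -2 -4 0 0; 60 -2 -4 -30 0; 60 -2 -4 -60 0; 60 -2 -4 -86 0; 60 -2 -4 -86 0; 0 -2 -4 -86 0; 0 -2 -4 -86 0; 0 -2 -4 -86 0; 0 -2 -4 -86 0; 0 -2 -4 -86 0; 0 -2 -4 -86 0; 0 -2 -4 -86 0"
}}

```text
time_s: 3.9
position: [0.4381, -0.2828, 0.0768]
tcp_rot: [[-0.998, -0.068, 0.0], [-0.068, 0.998, 0.0], [-0.0, -0.0, -1.0]]
force: [-0.3, 0.1, 2.6]
opening: 0.156
grasp_force: 30.0
```

Request:
{"op": "drive_tool", "data": {
  "deltas": "0 -0.3 5 0 0; 0 -0.7 10 0 0; 0 -1.3 20 0 0; 0 -2 30 0 0; 0 -2.5 38 0 0; 0 -2.8 41 0 0; 0 -2.9 43 0 0; 0 -2.9 43 0 0; 0 -2.9 43 0 0"
}}

```text
time_s: 4.8
position: [0.4356, -0.2393, 0.0767]
tcp_rot: [[-0.998, -0.067, 0.001], [-0.067, 0.998, 0.001], [-0.001, 0.001, -1.0]]
force: [1.7, 2.0, 4.5]
opening: 0.158
grasp_force: 30.0
```

Request:
{"op": "drive_tool", "data": {
  "deltas": "0 -0.1 2 0 0; 0 -0.2 3 0 0; 0 -0.3 4 0 0; 0 -0.3 5 0 0; 0 -0.3 5 0 0; 0 -0.3 5 0 0"
}}

```text
time_s: 5.4
position: [0.4355, -0.2368, 0.0767]
tcp_rot: [[-0.998, -0.069, 0.002], [-0.069, 0.998, -0.003], [-0.001, -0.003, -1.0]]
force: [0.5, -6.4, 2.0]
opening: 0.159
grasp_force: 30.0
```

Request:
{"op": "drive_tool", "data": {
  "deltas": "0 -0.1 2 0 0; 0 -0.1 3 0 0; 0 -0.1 3 0 0; 0 -0.1 3 0 0"
}}

```text
time_s: 5.8
position: [0.4356, -0.2366, 0.0768]
tcp_rot: [[-0.998, -0.07, 0.002], [-0.07, 0.998, -0.008], [-0.002, -0.008, -1.0]]
force: [-3.9, -14.2, -0.6]
opening: 0.163
grasp_force: 30.0
```

The force rises with no further travel, so the lock is at its end stop (46 mm travelled). I'll relax, open, and lift.

Request:
{"op": "drive_tool", "data": {
  "deltas": "0 0.2 -3 0 0; 0 0.3 -5 0 0; 0 0.3 -5 0 0; 60 0.3 -5 0 0; 60 0.3 -5 0 0; 60 0.3 -5 0 0; 60 0.3 -5 20 0; 60 0.3 -5 55 0; 60 0.3 -5 95 0; 60 0.3 -5 95 0"
}}

```text
time_s: 6.8
position: [0.437, -0.2383, 0.1755]
tcp_rot: [[-0.998, -0.069, 0.006], [-0.069, 0.998, -0.006], [-0.006, -0.006, -1.0]]
force: [0.0, -1.0, -0.2]
opening: 0.664
grasp_force: 0.0
```

Request:
{"op": "drive_tool", "data": {
  "deltas": "60 20 31 0 0; 60 40 62 0 0; 60 60 94 0 0; 60 60 94 0 0; 60 60 94 0 0"
}}

```text
time_s: 7.3
position: [0.4942, -0.1416, 0.1704]
tcp_rot: [[-0.997, -0.071, -0.003], [-0.071, 0.997, 0.001], [0.003, 0.001, -1.0]]
force: [-0.7, -0.7, 0.0]
opening: 0.694
grasp_force: 0.0
```

```bash
python3 - <<'E'
from h import *
s=bot.read_state(); print(s["position"],s["tcp_rot"][:,2].round(4)); w=imaging.camera_model("wrist"); a=snap("wrist","w2"); b=snap("scene","s2")
for z in(0.11,.031):print(proj(w,(.497,-.144,z)).round(1))
c=cv2.resize(b[150:300,285:425],None,fx=4,fy=4,interpolation=cv2.INTER_CUBIC)
d=cv2.resize(a[160:310,290:350],None,fx=4,fy=4,interpolation=cv2.INTER_CUBIC); cv2.imwrite("pics/c2.png",np.hstack([c,d]))
E
```

```text
[ 0.4941836  -0.14159701  0.17042354] [-2.9e-03  9.0e-04 -1.0e+00]
[318.1 217.5]
[318.5 195.8]
```

View pics/c2.png

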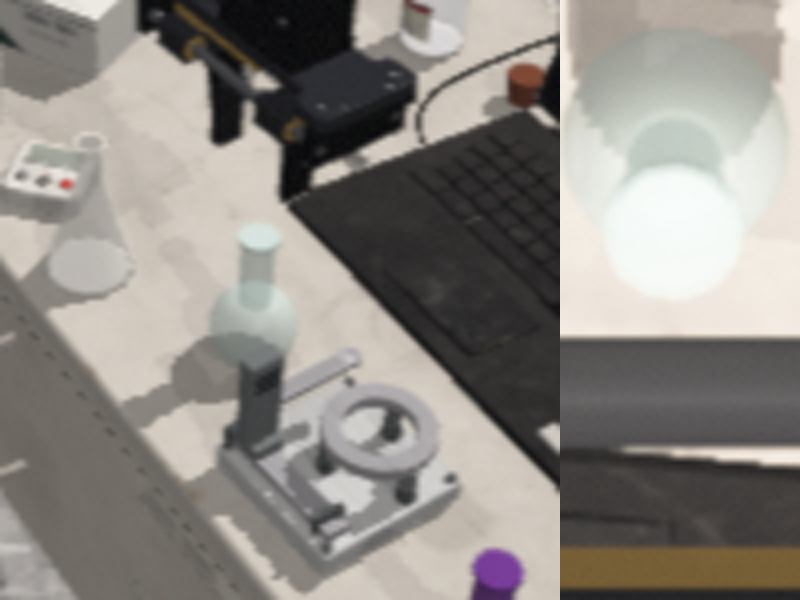

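The picture shows the lock open, with its arm at crop (320,375) beside the free ring. In the wrist crop, the round flask's lip at pixel (318.1,217.4) matches the prediction exactly. I'll descend and grip the neck.

Request:
{"op": "drive_tool", "data": {
  "deltas": "60 3 -2.4 0 0; 60 3 -2.4 -40 0; 60 3 -2.4 -80 0; 60 3 -2.4 -104 0; 60 3 -2.4 -104 0; 60 3 -2.4 -104 0; 0 3 -2.4 -104 0; 0 3 -2.4 -104 0; 0 3 -2.4 -104 0; 0 3 -2.4 -104 0; 0 3 -2.4 -104 0"
}}

```text
time_s: 8.5
position: [0.4983, -0.1452, 0.068]
tcp_rot: [[-0.998, -0.068, 0.001], [-0.068, 0.998, -0.0], [-0.001, -0.0, -1.0]]
force: [0.1, 0.8, 1.8]
opening: 0.318
grasp_force: 16.0
```

Request:
{"op": "drive_tool", "data": {
  "deltas": "0 0 0 0 0; 0 0 0 0 0; 0 0 0 0 0; 0 0 0 0 0"
}}

```text
time_s: 8.9
position: [0.4984, -0.1453, 0.0679]
tcp_rot: [[-0.998, -0.068, 0.001], [-0.068, 0.998, -0.0], [-0.001, -0.0, -1.0]]
force: [-0.2, 1.0, 5.8]
opening: 0.312
grasp_force: 30.0
```

The opening is 27 mm where the neck should give 24 mm, so I'll take one look at the grip.

```bash
python3 - <<'E'
from h import *
a=snap("wrist","w3"); b=snap("scene","s3")
c=cv2.resize(b[180:270,310:390],None,fx=6,fy=6,interpolation=cv2.INTER_CUBIC)
d=cv2.resize(a[160:295,280:360],None,fx=4,fy=4,interpolation=cv2.INTER_CUBIC); cv2.imwrite("pics/c3.png",np.hstack([c,d]))
w=imaging.camera_model("wrist")
for z in(.11,.031):print(proj(w,(.497,-.144,z)).round(1))
E
```

```text
[325.7 275.5]
[323.6 221.5]
```

View pics/c3.png

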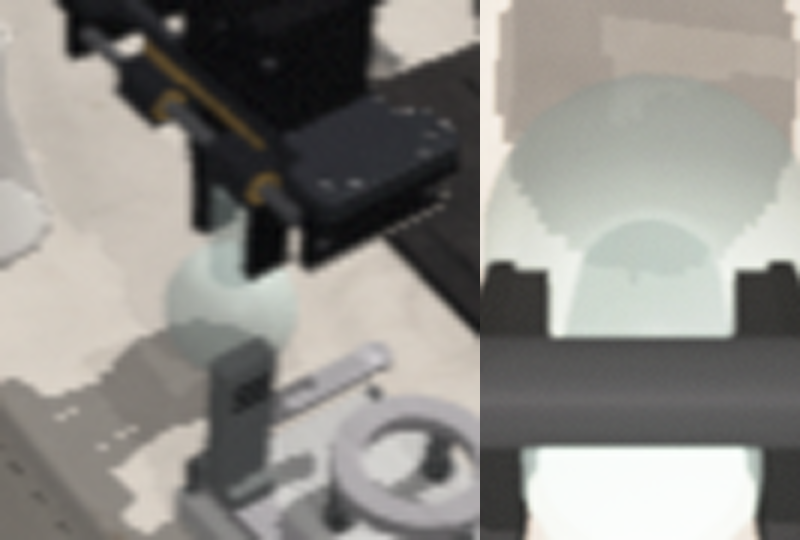

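Both fingers stand clear of the neck, at crop x 550 and 735 against a neck spanning 570–725. The pads are catching the wider lip, so I'll open and regrip 5.5 mm lower.

Request:
{"op": "drive_tool", "data": {
  "deltas": "45 0 0 0 0; 45 0 0 0 0; 45 0 0 0 0; 45 0 1 -3 0; 45 0 1 -5.5 0; 45 0 1 -5.5 0; 0 0 1 -5.5 0; 0 0 1 -5.5 0; 0 0 1 -5.5 0; 0 0 1 -5.5 0; 0 0 1 -5.5 0; 0 0 1 -5.5 0"
}}

```text
time_s: 10.2
position: [0.4981, -0.1442, 0.0621]
tcp_rot: [[-0.998, -0.068, 0.0], [-0.068, 0.998, -0.0], [-0.0, -0.0, -1.0]]
force: [0.0, 0.2, -0.1]
opening: 0.313
grasp_force: 30.0
```

The opening is unchanged but the forces are clean. The fingers are straight, so the lip can't be avoided. I'll test-lift and then raise it.

Request:
{"op": "drive_tool", "data": {
  "deltas": "0 0 0 5 0; 0 0 0 15 0; 0 0 0 30 0; 0 0 0 50 0; 0 0 0 70 0; 0 0 0 90 0; 0 0 0 100 0; 0 0 0 100 0; 0 0 0 100 0"
}}

```text
time_s: 11.1
position: [0.4977, -0.144, 0.1619]
tcp_rot: [[-0.998, -0.068, -0.0], [-0.068, 0.998, 0.0], [0.0, 0.0, -1.0]]
force: [-0.8, -0.8, -1.4]
opening: 0.307
grasp_force: 30.0
```

Request:
{"op": "drive_tool", "data": {
  "deltas": "0 0 -15 0 0; 0 0 -40 0 0; 0 -1 -70 0 0; 0 -1 -100 0 0; 0 -2 -125 0 0; 0 -2 -138 0 0; 0 -2 -141 0 0; 0 -2 -141 0 0; 0 -2 -141 0 0; 0 -2 -141 0 0"
}}

```text
time_s: 12.1
position: [0.4959, -0.2838, 0.162]
tcp_rot: [[-0.998, -0.069, -0.001], [-0.069, 0.998, 0.001], [0.001, 0.001, -1.0]]
force: [1.2, 0.5, -0.8]
opening: 0.314
grasp_force: 30.0
```

```bash
python3 - <<'E'
from h import *
import json
s=bot.read_state(); print(s["position"],s["force"]); w=imaging.camera_model("wrist")
json.dump({k:np.array(v).tolist() for k,v in w.items()},open("w4.json","w"))
a=snap("wrist","w4"); b=snap("scene","s4"); m=imaging.camera_model("scene")
c=cv2.resize(b[190:300,330:430],None,fx=4.5,fy=4.5,interpolation=cv2.INTER_CUBIC)
d=cv2.resize(a[165:300,270:360],None,fx=3.6667,fy=3.6667,interpolation=cv2.INTER_CUBIC); 
cv2.imwrite("pics/c4.png",np.hstack([c,d[:495]]))
x,y,z=s["position"]
print("body pred scene",proj(m,(x-.001,y,z-.062+.031)).round(1),"wrist",proj(w,(x-.001,y,z-.062+.031)).round(1),"ring",proj(m,(.495,-.285,.058)).round(1),proj(w,(.495,-.285,.06)).round(1))
E
```

```text
[ 0.4959467  -0.28384948  0.16195474] [ 1.23570888  0.5095646  -0.83024603]
body pred scene [382.  235.9] wrist [321.8 224.7] ring [379.4 256.7] [320.  200.5]
```

View pics/c4.png

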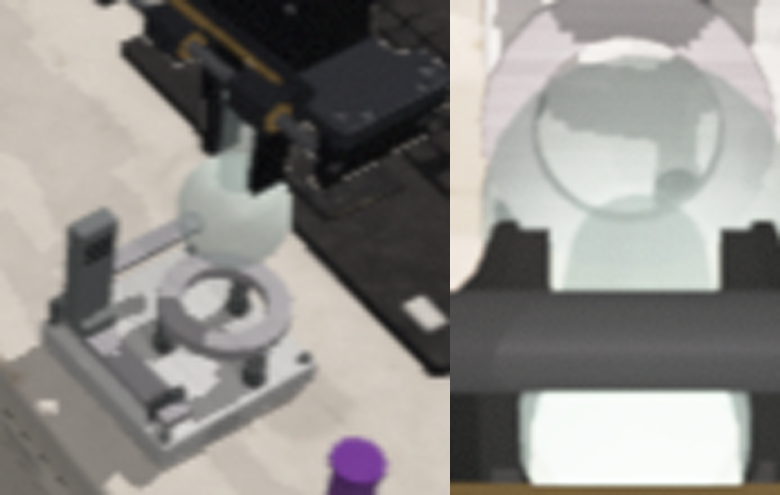

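The scene crop shows the flask body centred at (236,206) and the ring at (225,306), both within 1 px of my prediction. In the wrist crop the ring hole lies centred behind the flask body. Alignment is good, so I'll lower it.

Request:
{"op": "drive_tool", "data": {
  "deltas": "0 0 -0.5 -10 0; 0 0 -0.5 -25 0; 0 0 -0.5 -37 0; 0 0 -0.5 -42 0; 0 0 -0.5 -46 0; 0 0 -0.5 -49 0; 0 0 -0.5 -49 0; 0 0 -0.5 -49 0"
}}

```text
time_s: 13.0
position: [0.4964, -0.2861, 0.1135]
tcp_rot: [[-0.998, -0.068, 0.001], [-0.068, 0.998, -0.001], [-0.001, -0.001, -1.0]]
force: [0.8, -0.8, -0.2]
opening: 0.309
grasp_force: 30.0
```

Request:
{"op": "drive_tool", "data": {
  "deltas": "0 0 0.5 -2 0; 0 0 0.5 -4 0; 0 0 0.5 -6 0; 0 0 0.5 -8 0; 0 0 0.5 -10 0; 0 0 0.5 -10 0; 0 0 0.5 -10 0"
}}

```text
time_s: 13.7
position: [0.4966, -0.2858, 0.1035]
tcp_rot: [[-0.998, -0.068, 0.001], [-0.068, 0.998, -0.001], [-0.001, -0.001, -1.0]]
force: [0.3, -1.6, 7.0]
opening: 0.309
grasp_force: 30.0
```

Request:
{"op": "drive_tool", "data": {
  "deltas": "0 0 0 -1 0; 0 0 0 -2 0; 0 0 0 -3 0; 0 0 0 -4 0; 0 0 0 -4 0; 0 0 0 -4 0"
}}

```text
time_s: 14.3
position: [0.4967, -0.2859, 0.0997]
tcp_rot: [[-0.998, -0.068, 0.002], [-0.068, 0.998, -0.001], [-0.001, -0.002, -1.0]]
force: [0.0, -1.3, 7.8]
opening: 0.306
grasp_force: 30.0
```

Request:
{"op": "drive_tool", "data": {
  "deltas": "0 0 0 -1 0; 0 0 0 -2 0; 0 0 0 -3 0; 0 0 0 -3 0; 0 0 0 -3 0"
}}

```text
time_s: 14.8
position: [0.4976, -0.2865, 0.0986]
tcp_rot: [[-0.998, -0.068, 0.004], [-0.068, 0.998, -0.003], [-0.004, -0.004, -1.0]]
force: [-0.8, 0.2, 15.6]
opening: 0.307
grasp_force: 30.0
```

The force rises sharply with almost no travel, so the ring is at its stop. I'll hold briefly and verify.

Request:
{"op": "drive_tool", "data": {
  "deltas": "0 0 0 0 0; 0 0 0 0 0; 0 0 0 0 0; 0 0 0 0 0"
}}

```text
time_s: 15.2
position: [0.4975, -0.2866, 0.0986]
tcp_rot: [[-0.998, -0.068, 0.004], [-0.068, 0.998, -0.003], [-0.004, -0.004, -1.0]]
force: [-0.7, 0.5, 17.1]
opening: 0.312
grasp_force: 30.0
```

```bash
python3 - <<'E'
from h import *
s=bot.read_state(); print(s["position"],s["force"])
w=imaging.camera_model("wrist");m=imaging.camera_model("scene")
a=snap("wrist","w5"); b=snap("scene","s5")
c=cv2.resize(b[190:300,330:430],None,fx=4.5,fy=4.5,interpolation=cv2.INTER_CUBIC)
d=cv2.resize(a[165:300,270:360],None,fx=3.6667,fy=3.6667,interpolation=cv2.INTER_CUBIC)
cv2.imwrite("pics/c5.png",np.hstack([c,d[:495]]))
for z in(.046,.060):print("ring",(proj(m,(.495,-.2855,z))-[330,190])*4.5)
print("body",(proj(m,(.495,-.2855,.0385+.031))-[330,190])*4.5,(proj(m,(.495,-.2855,.0386+.031+.0055))-[330,190])*4.5)
E
```

```text
[ 0.49754531 -0.28655676  0.09860322] [-0.68749253  0.53983832 17.05597746]
ring [220.91408977 314.97815547]
ring [223.28117943 298.11344591]
body [224.90915132 286.51469927] [225.87716784 279.61791043]
```

View pics/c5.png

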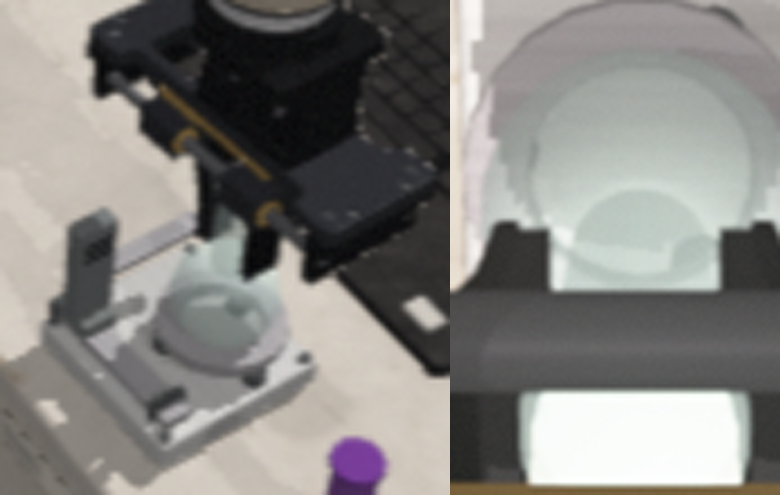

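The ring has moved down about 20 crop pixels (14 mm is about 17). The flask sits upright and centred in it, the lock is still open, and the push is steady at 17 N. Handing in.

```bash
python3 -c "
from rig import bot
print(bot.hand_in())"
```

```text
the job is handed in; nothing more can be done
None
```

The job is handed in after about 15 s of robot time: the lock is open at its end stop, and the round flask stands upright in the ring, still gripped and pressed down to the ring's stop at about 17 N. No verdict came back. The fingers hold the flask by its lip rather than its neck, and I saw no contact with the beaker, timer or conical flask.

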